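Roll a chromatography cartridge to the line and clamp it

ROBOT

A 7-joint arm with a two-finger parallel gripper is mounted at the origin on the work surface. World frame = base frame: x ahead of the robot, y to its left, z up, the work surface at z = 0. Lengths are in mm, angles in rad, forces in N, time in s.
With the tool pointing down it reaches from about 350 to 900 mm from the base axis. Payload 19.9 kg.
Tool frame: the origin (TCP) lies between the finger pads; the fingertips stand 25 mm ahead of it and the grasp point (between the pads) lies 6 mm ahead of it (manip.finger_overhang is the distance from the TCP to the fingertips, in mm); y points along the fingers, z is the direction in which the jaws open and shut, and the axes are right-handed (so a half turn about y gives the same grasp; the last joint's range is limited). The gripper opens to 85 mm and grips with 20 to 120 N. Pads are 22 mm wide; open, the fingers measure 114 mm over their backs; the gripper's body (76 mm by 85 mm) begins 54 mm behind the grasp point. The pads swing forward as they close: fully open they stand 13 mm farther back than shut.
Start: joints at [-1.177, 0.417, -0.01, 1.614, 0.005, 1.111, -0.053], TCP at [263.822, 566.57, 256.26] pointing down, gripper open.
Joint ranges: [-2.81, 2.81], [-0.39, 2.02], [-1.27, 1.25], [0.06, 2.57], [-1.19, 4.33], [0.19, 2], [-2.82, 2.82]. Speed limits (rad/s): [1.89, 1.89, 2.39, 2.39, 3.01, 3.01, 3.01].

INTERFACE

Orientations are given as a unit quaternion [w, x, y, z].
In Python, from cell import manip gives the robot as it stands. The module is installed in compiled form; this text tells all that it offers.
- The arm moves only by the tool apply_moves, never from a script. Its argument "plan" is a list of rows, each an object of numbers: "dx", "dy", "dz": the shift along the world's x, y, z in m; "ax", "ay", "az": the turn, a rotation vector about the world's x, y, z in rad; "grip": the closure in counts, from 0 (fully open) to 255 (shut). A call has 1 to 8 rows; each row is the pose to reach, as a shift and turn from the pose measured when the call began; what a row does not reach only later rows make up. A row lasts 1/8 s, in which the tool goes at most 62.5 mm and 10.7 degrees, less where a joint would pass 70% of its speed; a pose out of reach is approached as far as the arm can. A call with a gripper value outside its range is refused whole. The fingers move at their own pace and stop on an object; "grip_force" is the grip in N (left out, the last holds). Time passes only in rows, so rows that repeat a pose let the fingers close. It gives the time, the measured TCP pose, the force and the opening at its end, in the units of the state.
- manip.get_obs(): the state, without advancing time (a new reading comes with each control period).
- manip.grab_frame(name): name is "side" or "top"; returns a dict with "img" (400x640x3 uint8, blue, green, red), "depth" (400x640 float32, mm along the optical axis (not along the pixel's ray), 0 where there is no reading), "fx", "fy", "cx", "cy" (pixels), "k1" (the pictures are not rectified: a ray, as slopes to the right and down, at radius r is drawn at 1 + k1 r^2 times it, then the intrinsics apply), "R" (3x3) and "t" (3): a world point X has camera coordinates R X + t. Camera axes: x right, y down, z forward; pixel columns grow to the right and rows downward; lengths in mm; the calibration is good to about 2 mm. A picture is of the moment at which its call begins.
- manip.hand_in(): hands the job in, once; it reports no verdict.
The state is a dict: "time": time; "joint_pos": joint angles; "dq": joint speeds; "tau": joint torques, N m; "ee_pos": TCP position; "ee_rot": TCP orientation; "force": force on the tool from outside, world axes, zero at the start; "wrist_torque": the same for the moment, N m; "opening": finger opening in mm.
Only numpy, scipy, OpenCV 4.12 (cv2) and the standard library are available. Lean on these libraries where they do the work, as an engineer would, in place of code of your own. Each camera call takes 0.05 s, during which the arm holds its last target.

TASK

Roll the amber glass cartridge along the bed of its holder by pushing its side gently, so that it comes to rest on the yellow line without running past it; do not lift or squeeze it. Then push the blue clamp head fully home over the cartridge's end, and only after that swing the red-posted lever all the way across behind the head to lock it. Leave the other things on the bench as they are.

Things in the scene. Friction and masses are not known exactly. Their poses are not given: they have to be found in the camera images.
- holder: Fixed holder. Origin on the bench below the line's middle; +y is the rolling direction, x runs along the line (clamp at -x). The level black rubber bed, top 16 mm above the bench, spans x -55 to 55 mm and y -212 to 72 mm, inside aluminium rails (12 mm wide) and end lips (8 mm), tops 24 mm above the bench. White clamp base, 12 mm high: x -177 to -65, y -56 to 100 mm.
- mark (a point): Middle of the 4 mm wide yellow line across the bed, on the bed's surface, 16 mm above the bench. The line runs along the holder's x axis: the cartridge's axis must stop over it.
- cartridge_center (a point): Centre of the loose amber glass tube with white ends and label, 36 mm in diameter, 100 mm long, 110 to 230 g, lying across the bed; centre 34 mm above the bench. Its x axis is the tube's axis, within 0.05 rad of the holder's x. It starts 80 to 145 mm from the line on the -y side. It rolls easily: let go at 30 mm/s it runs on a few mm, at 150 mm/s several cm.
- head (a joint): Blue clamp head, a fork sliding along the holder's +x, in m: 0 = back, 0.045 = home at its stop; starts 0 to 0.010. Moves at about 2 N, stays where left. Block 25 mm thick (x), 94 mm wide, 20 to 56 mm above the bench. Two prongs 50 mm apart reach 42 mm ahead of its middle; at home they straddle the last 20 mm of the cartridge, 7 mm to spare each side.
- head_post (a point): Point on the axis of the black upright post in the middle of the clamp head, diameter 16 mm, standing from 56 to 90 mm above the bench; the point is 75 mm above the bench. It lies on the holder's y = 0, at holder x = -115.5 mm plus the head joint's value: grip or push it here.
- lever (a joint): Locking lever, steel arm, in rad about a vertical axis, counter-clockwise from above: 0 = open, arm along the holder's -x; 1.57 = locked, arm along the holder's -y, behind the head. Starts 0 to 0.2. Turns with about 1 N at the post, stays where left. Must not be swung across (beyond 0.4) while the head is not home.
- lever_post (a point): Point on the axis of the red upright post at the lever's free end, diameter 14 mm, standing from 39 to 88 mm above the bench; the point is 75 mm above the bench. The post is 55 mm from the pivot.
- lever_pivot (a point): Pivot axis of the lever, given 75 mm above the bench; fixed on the holder at x = -98 mm, y = 75 mm.
- vial_mid (a point): Bystander: small vial with a blue cap, diameter 28 mm, 55 mm tall, standing on the far side of the bed; point half-way up.
- nut_mid (a point): Bystander: brass nut, diameter 32 mm, 14 mm high, lying between the bed and the robot; point half-way up.
- wrench_grip (a point): Bystander: steel wrench 150 mm long, lying on the bench; point on its handle.
- beaker_mid (a point): Bystander: glass beaker, diameter 68 mm, 90 mm tall; point half-way up.
There are look-alikes about, which are no part of the job. Leave any brown or pink look-alike of the part that bears cartridge_center alone.

How it is judged (in metres and radians):
On the way, in this order (a step that is already met when the one before it is completed fails the run):
1. the cartridge lies at rest on the yellow line, untouched, the clamp head still back (y of cartridge_center in the frame of holder between -0.007 and 0.007 m and angle between the x axis of cartridge_center and the x axis of holder, either way round below 0.1 rad and height (world z) of cartridge_center between 0.03 and 0.038 m and linear speed of cartridge below 0.005 m/s and contact force between the fingers and cartridge below 0.1 N and value of joint head below 0.018 m), for 0.3 s.
2. the clamp head is fully home over the cartridge's end, the lever not yet locked (value of joint head above 0.042 m and value of joint lever below 1.2 rad), for 0.2 s.
3. the lever is turned fully across behind the head (value of joint lever above 1.45 rad), for 0.2 s.
At the end, for the whole second after the job is handed in: The cartridge lies at rest on the bed with its axis within 7 mm of the yellow line and within 0.10 rad of its direction, the clamp head is home (joint at least 0.0415 of 0.045 m) and the lever is locked (at least 1.45 of 1.57 rad) (y of cartridge_center in the frame of holder between -0.007 and 0.007 m and angle between the x axis of cartridge_center and the x axis of holder, either way round below 0.1 rad and height (world z) of cartridge_center between 0.03 and 0.038 m and linear speed of cartridge below 0.005 m/s and value of joint head above 0.0415 m and value of joint lever above 1.45 rad); the robot touches nothing.
It fails at once if the cartridge runs more than 12 mm past the yellow line (y of cartridge_center in the frame of holder above 0.012 m).
It fails at once if the cartridge is lifted more than 10 mm off the bed (height (world z) of cartridge_center above 0.044 m).
It fails at once if the glass cartridge is squeezed or struck with more than 10 N by the fingers (contact force between the fingers and cartridge above 10 N).
It fails at once if the lever is turned across (beyond 0.4 rad) before the head is home (value of joint lever above 0.45 rad and value of joint head below 0.04 m).
It fails at once if the vial, nut, wrench or beaker is moved more than 25 mm (distance of any of vial_mid, nut_mid, wrench_grip, beaker_mid from where it was at the start of the episode above 0.025 m).
It also fails if it takes over 72 s, if anything falls off the work surface, if the arm or the gripper's body presses on something with over 40 N, if the wrist force passes 120 N, or if a joint passes its speed limit or range.

## Working session

There is one attempt and no reset: what is moved stays moved. The work goes in short steps, Python scripts to look and compute and a tool call to move; the robot and the scene stay as the last step left them, time stands still between calls to the robot, and variables do not carry over. Pictures are saved under pics/ and viewed, and the job is handed in when it is done.

Besides the shell and the picture viewer there is one more tool, called after ">>>" by a JSON object that holds its "name" and its "arguments", one argument or row to a line. apply_moves: Moves the arm, as the interface text tells. Its arguments: {"type":"object","properties":{"plan":{"type":"array","items":{"type":"object","properties":{"dx":{"type":"number"},"dy":{"type":"number"},"dz":{"type":"number"},"ax":{"type":"number"},"ay":{"type":"number"},"az":{"type":"number"},"grip":{"type":"number"}}}},"grip_force":{"type":"number"}},"required":["plan"]}

```bash
mkdir -p pics; cat > h.py <<'E'
import numpy as np, cv2
from cell import manip
def ray(f,u,v):
    x=(u-f["cx"])/f["fx"]; y=(v-f["cy"])/f["fy"]
    a,b=x,y
    for _ in range(20):
        r2=a*a+b*b; a=x/(1+f["k1"]*r2); b=y/(1+f["k1"]*r2)
    return np.array([a,b,1.])
def onz(f,u,v,z):
    R=np.array(f["R"]);t=np.array(f["t"]);d=R.T@ray(f,u,v);c=-R.T@t
    return c+d*(z-c[2])/d[2]
def proj(f,X):
    c=np.array(f["R"])@np.array(X)+np.array(f["t"]);a,b=c[:2]/c[2];k=1+f["k1"]*(a*a+b*b)
    return a*k*f["fx"]+f["cx"],b*k*f["fy"]+f["cy"]
E
python3 - <<'E'
from h import *
o=manip.get_obs();print({k:np.round(v,3) for k,v in o.items()})
for n in("top","side"):
    f=manip.grab_frame(n);cv2.imwrite(f"pics/{n}0.png",f["img"]);import pickle;pickle.dump(f,open(n+"0.pkl","wb"))
    print(n,f["fx"],f["k1"],-np.array(f["R"]).T@f["t"],np.round(f["R"],2))
E
```

```text
{'time': np.float64(0.0), 'joint_pos': array([-1.176,  0.418, -0.01 ,  1.614,  0.005,  1.111, -0.053]), 'dq': array([ 0.002, -0.001,  0.001, -0.002,  0.002, -0.   , -0.   ]), 'tau': array([-1.0000e-03, -8.6443e+01,  6.7800e-01, -4.3490e+01,  1.9000e-02,
        7.0000e-03, -0.0000e+00]), 'ee_pos': array([263.715, 566.297, 255.66 ]), 'ee_rot': array([-0.69 ,  0.691, -0.153,  0.153]), 'force': array([ 0.142, -0.049,  0.037]), 'wrist_torque': array([-0.009, -0.019, -0.018]), 'opening': np.float64(85.383)}
top 504.2434426680431 0.054643429851278076 [ 373.26132231   -8.78877422 1339.12094383] [[-0.02 -1.   -0.  ]
 [-0.98  0.02 -0.19]
 [ 0.19 -0.   -0.98]]
side 468.4402639446653 -0.11340357612411375 [ 350.823057   -905.43973984  733.86003578] [[ 0.95 -0.31 -0.01]
 [-0.19 -0.54 -0.82]
 [ 0.25  0.78 -0.57]]
```

View pics/top0.png

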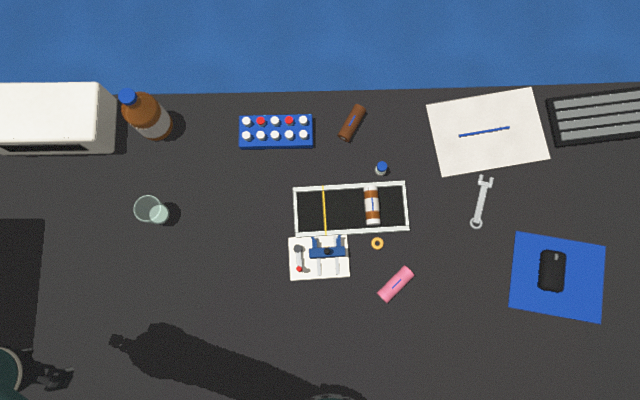

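View pics/side0.png

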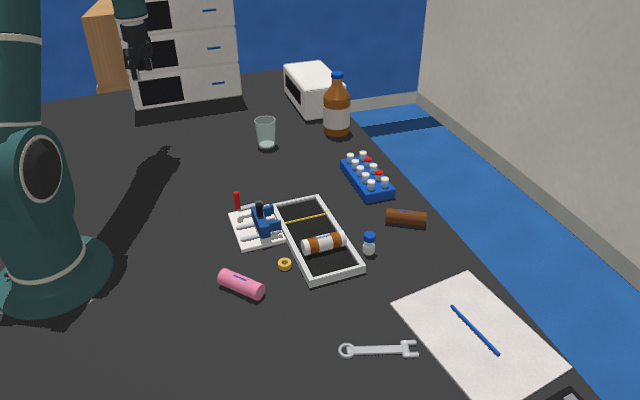

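The cartridge is at top(372,205), the yellow line at (324,210), the clamp at (320,257) and the red post at (299,268). Next I'll enlarge these areas.

```bash
python3 - <<'E'
import cv2
a=cv2.imread("pics/top0.png")[175:285,280:420];cv2.imwrite("pics/topc.png",cv2.resize(a,None,fx=5.5,fy=5.4,interpolation=2))
a=cv2.imread("pics/side0.png")[180:290,220:370];cv2.imwrite("pics/sidec.png",cv2.resize(a,None,fx=5,fy=5,interpolation=2))
E
```

```text
(no output)
```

View pics/topc.png

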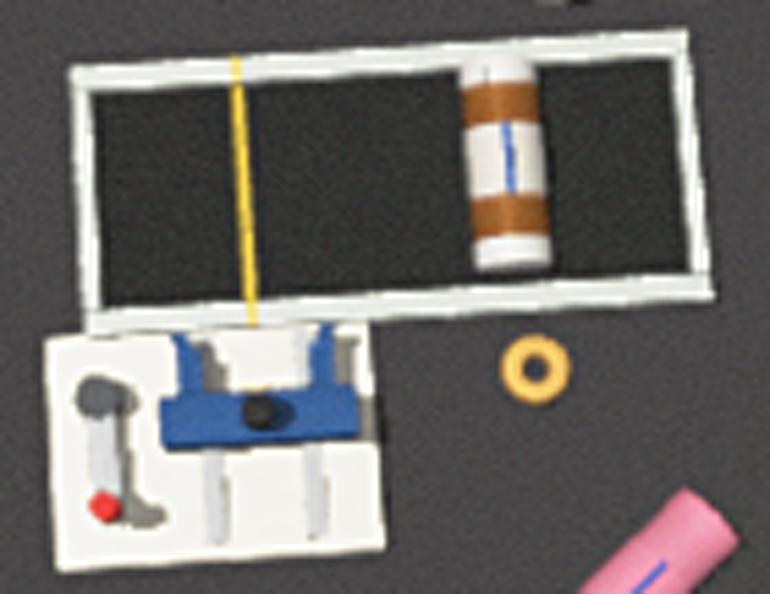

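View pics/sidec.png

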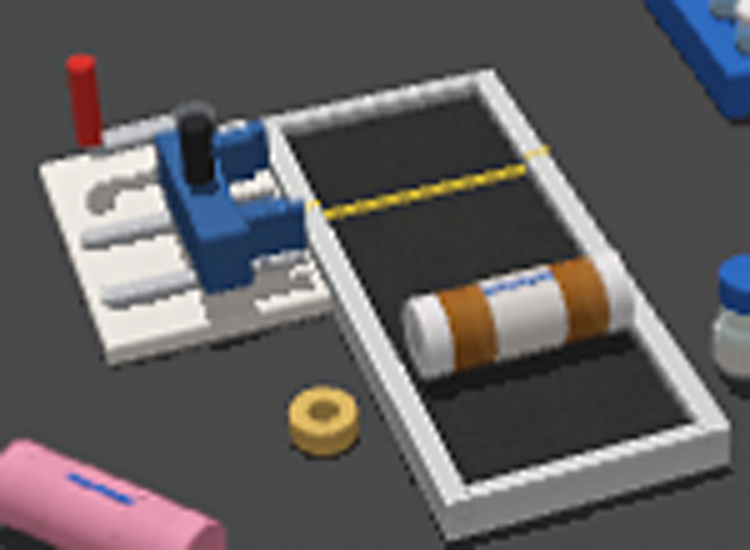

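```bash
cat > fit.py <<'E'
from h import *
import pickle
from scipy.optimize import least_squares
T=pickle.load(open("top0.pkl","rb"));S=pickle.load(open("side0.pkl","rb"))
ct=lambda p:(p[0]/5.5+280-.4,p[1]/5.4+175-.4)
cs=lambda p:(p[0]/5+220-.4,p[1]/5+180-.4)
L=[((67,80,24),(70,68)),((67,-220,24),(686,31)),((-67,-220,24),(712,297)),((-67,80,24),(88,333)),((67,0,24),(236,60)),((-67,0,24),(252,322)),((-177,100,12),(58,571)),((-177,-56,12),(385,549))]
LS=[((67,80,24),(490,70)),((67,-220,24),(730,425)),((-67,-220,24),(447,505)),((67,0,24),(545,151)),((-67,0,24),(314,207)),((-177,100,12),(40,167)),((-177,-56,12),(110,352))]
def W(p,X):
    c,s=np.cos(p[2]),np.sin(p[2]);return (p[0]+c*X[0]-s*X[1],p[1]+s*X[0]+c*X[1],X[2])
def fit(A,B):
    def r(p):
        o=[np.subtract(proj(T,W(p,X)),ct(q)) for X,q in A]+[np.subtract(proj(S,W(p,X)),cs(q)) for X,q in B]
        return np.ravel(o)
    s=least_squares(r,[450,0,0]);return s
if __name__=="__main__":
    for A,B in((L,[]),([],LS),(L,LS)):
        s=fit(A,B);print(np.round(s.x,4),np.round(s.fun,1))
    p=s.x
    def H(w):
        c,s_=np.cos(p[2]),np.sin(p[2]);d=np.array(w[:2])-p[:2];return np.round([c*d[0]+s_*d[1],-s_*d[0]+c*d[1]],1)
    # cartridge: ends edges top
    for n,q,z in(("c TL",(462,72),34),("c TR",(536,72),34),("c BL",(475,265),34),("c BR",(550,262),34),("c mid stripe top",(507,123),52),("stripe bot",(512,190),52),("post top",(262,411),90),("red top",(105,506),88),("pivot",(101,397),45),("nut",(536,369),14)):
        w=onz(T,*ct(q),z);print(n,np.round(w,1),H(w))
    for n,q,z in(("post top",(196,108),90),("red top",(81,62),88)):
        w=onz(S,*cs(q),z);print("side",n,np.round(w,1),H(w))
    for n,uv in(("vial",(382,166)),("wrench",(481,205))):
        w=onz(T,*uv,50);print(n,np.round(w,1),H(w))
E
python3 fit.py
```

```text
[6.055512e+02 1.962200e+00 4.150000e-02] [ 0.2 -0.1  0.2 -0.4  0.2  0.  -0.5  0.6 -0.1 -0.5  0.1  0.7 -0.3 -0.3
  0.1 -0.1]
[6.068808e+02 2.181700e+00 4.430000e-02] [ 0.7 -0.2  0.9  0.2  0.4 -0.1  0.8  0.  -3.2  0.5  0.3 -0.5 -0.  -0.4]
[6.062201e+02 1.996300e+00 4.320000e-02] [ 0.2 -0.3  0.1 -0.7  0.2 -0.4 -0.5  0.4 -0.1 -0.8  0.2  0.4 -0.2 -0.5
  0.2 -0.4  0.6 -0.1  0.6  0.4 -0.   0.1  0.6  0.1 -3.4  0.6  0.1 -0.4
 -0.3 -0.4]
c TL [ 660.2 -104.3   34. ] [  49.4 -108.5]
c TR [ 659.4 -139.8   34. ] [  47. -144.]
c BL [ 564.5 -107.    34. ] [ -46.3 -107.1]
c BR [ 565.2 -142.6   34. ] [ -47.2 -142.7]
c mid stripe top [ 630.6 -123.3   52. ] [  19.  -126.2]
stripe bot [ 597.8 -124.4   52. ] [ -13.9 -125.9]
post top [491.   -4.5  90. ] [-115.4   -1.5]
red top [449.6  66.6  88. ] [-153.7   71.3]
pivot [503.6  70.6  45. ] [-99.6  72.9]
nut [ 515.7 -135.7   14. ] [ -96.4 -133.7]
side post top [495.6   7.7  90. ] [-110.3   10.5]
side red top [450.2  67.8  88. ] [-153.    72.5]
vial [ 714.8 -153.7   50. ] [ 101.7 -160.2]
wrench [ 604.5 -404.3   50. ] [ -19.3 -405.9]
```

```bash
python3 - <<'E'
from h import *
from scipy.spatial.transform import Rotation as Ro
o=manip.get_obs();q=o["ee_rot"];R=Ro.from_quat([q[1],q[2],q[3],q[0]])
M=R.as_matrix();print(np.round(M,3), np.arctan2(M[1,2],M[0,2]), o["ee_pos"],o["time"])
E
```

```text
[[ 0.907 -0.     0.422]
 [-0.422 -0.001  0.907]
 [ 0.    -1.    -0.001]] 1.1350066787840203 [263.70464786 566.32948948 255.70779031] 0.1
```

>>> {"name": "apply_moves", "arguments": {
  "plan": [
    {"dx": 0.352,"dy": -0.739,"dz": 0,"az": -1.092,"grip": 75},
    {"dx": 0.352,"dy": -0.739,"dz": 0,"az": -1.092,"grip": 75},
    {"dx": 0.352,"dy": -0.739,"dz": 0,"az": -1.092,"grip": 75},
    {"dx": 0.352,"dy": -0.739,"dz": 0,"az": -1.092,"grip": 75},
    {"dx": 0.352,"dy": -0.739,"dz": 0,"az": -1.092,"grip": 75},
    {"dx": 0.352,"dy": -0.739,"dz": 0,"az": -1.092,"grip": 75},
    {"dx": 0.352,"dy": -0.739,"dz": 0,"az": -1.092,"grip": 75},
    {"dx": 0.352,"dy": -0.739,"dz": 0,"az": -1.092,"grip": 75}
  ]
}}

```text
schema error: expected keys dx, dy, dz, ax, ay, az, grip
```

>>> {"name": "apply_moves", "arguments": {
  "plan": [
    {"dx": 0.352,"dy": -0.739,"dz": 0,"ax": 0,"ay": 0,"az": -1.092,"grip": 75},
    {"dx": 0.352,"dy": -0.739,"dz": 0,"ax": 0,"ay": 0,"az": -1.092,"grip": 75},
    {"dx": 0.352,"dy": -0.739,"dz": 0,"ax": 0,"ay": 0,"az": -1.092,"grip": 75},
    {"dx": 0.352,"dy": -0.739,"dz": 0,"ax": 0,"ay": 0,"az": -1.092,"grip": 75},
    {"dx": 0.352,"dy": -0.739,"dz": 0,"ax": 0,"ay": 0,"az": -1.092,"grip": 75},
    {"dx": 0.352,"dy": -0.739,"dz": 0,"ax": 0,"ay": 0,"az": -1.092,"grip": 75},
    {"dx": 0.352,"dy": -0.739,"dz": 0,"ax": 0,"ay": 0,"az": -1.092,"grip": 75},
    {"dx": 0.352,"dy": -0.739,"dz": 0,"ax": 0,"ay": 0,"az": -1.092,"grip": 75}
  ]
}}

```text
time: 1.1
ee_pos: [479.1, 113.3, 256.0]
ee_rot: [-0.51, 0.511, -0.489, 0.489]
force: [1.6, 0.8, 0.5]
opening: 60.3
```

>>> {"name": "apply_moves", "arguments": {
  "plan": [
    {"dx": 0.137,"dy": -0.287,"dz": 0,"ax": 0,"ay": 0,"az": 0,"grip": 75},
    {"dx": 0.137,"dy": -0.287,"dz": 0,"ax": 0,"ay": 0,"az": 0,"grip": 75},
    {"dx": 0.137,"dy": -0.287,"dz": 0,"ax": 0,"ay": 0,"az": 0,"grip": 75},
    {"dx": 0.137,"dy": -0.287,"dz": 0,"ax": 0,"ay": 0,"az": 0,"grip": 75},
    {"dx": 0.137,"dy": -0.287,"dz": 0,"ax": 0,"ay": 0,"az": 0,"grip": 75},
    {"dx": 0.137,"dy": -0.287,"dz": -0.03,"ax": 0,"ay": 0,"az": 0,"grip": 75},
    {"dx": 0.137,"dy": -0.287,"dz": -0.08,"ax": 0,"ay": 0,"az": 0,"grip": 75},
    {"dx": 0.137,"dy": -0.287,"dz": -0.12,"ax": 0,"ay": 0,"az": 0,"grip": 75}
  ]
}}

```text
time: 2.1
ee_pos: [615.6, -173.7, 133.8]
ee_rot: [-0.51, 0.511, -0.49, 0.488]
force: [0.3, -0.1, 0.4]
opening: 60.5
```

>>> {"name": "apply_moves", "arguments": {
  "plan": [
    {"dx": 0,"dy": 0,"dz": -0.04,"ax": 0,"ay": 0,"az": 0,"grip": 75},
    {"dx": 0,"dy": 0,"dz": -0.07,"ax": 0,"ay": 0,"az": 0,"grip": 75},
    {"dx": 0,"dy": 0,"dz": -0.085,"ax": 0,"ay": 0,"az": 0,"grip": 75},
    {"dx": 0,"dy": 0,"dz": -0.087,"ax": 0,"ay": 0,"az": 0,"grip": 75}
  ]
}}

```text
time: 2.6
ee_pos: [615.3, -173.7, 46.4]
ee_rot: [-0.51, 0.511, -0.49, 0.488]
force: [0.9, -0.7, 0.1]
opening: 60.1
```

```bash
python3 - <<'E'
from h import *
f=manip.grab_frame("side");a=f["img"][100:300,200:400];cv2.imwrite("pics/s1.png",cv2.resize(a,None,fx=3,fy=3,interpolation=2))
o=manip.get_obs();print(o["ee_pos"],o["force"])
E
```

```text
[ 615.71842448 -173.78851675   47.06143205] [-0.31043049  0.2383513  -0.35771025]
```

View pics/s1.png

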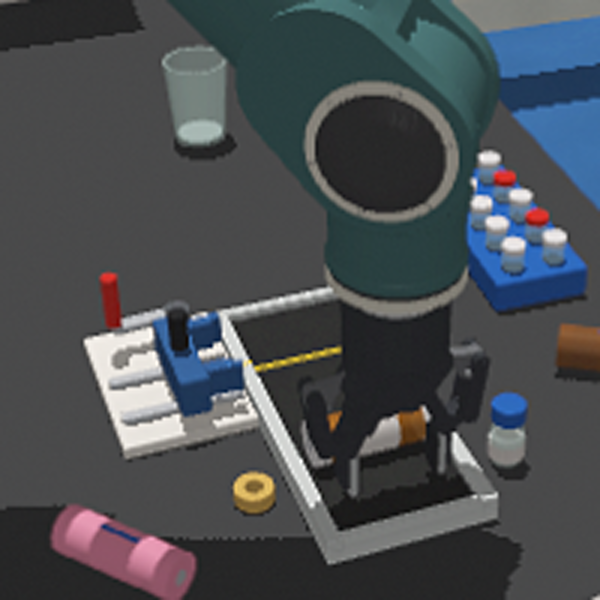

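>>> {"name": "apply_moves", "arguments": {
  "plan": [
    {"dx": 0,"dy": 0.003,"dz": -0.001,"ax": 0,"ay": 0,"az": 0,"grip": 75},
    {"dx": 0,"dy": 0.007,"dz": -0.001,"ax": 0,"ay": 0,"az": 0,"grip": 75},
    {"dx": 0,"dy": 0.0105,"dz": -0.001,"ax": 0,"ay": 0,"az": 0,"grip": 75},
    {"dx": -0.001,"dy": 0.014,"dz": -0.001,"ax": 0,"ay": 0,"az": 0,"grip": 75},
    {"dx": -0.001,"dy": 0.0175,"dz": -0.001,"ax": 0,"ay": 0,"az": 0,"grip": 75},
    {"dx": -0.001,"dy": 0.021,"dz": -0.001,"ax": 0,"ay": 0,"az": 0,"grip": 75},
    {"dx": -0.001,"dy": 0.0245,"dz": -0.001,"ax": 0,"ay": 0,"az": 0,"grip": 75},
    {"dx": -0.001,"dy": 0.028,"dz": -0.001,"ax": 0,"ay": 0,"az": 0,"grip": 75}
  ]
}}

```text
time: 3.65
ee_pos: [614.7, -145.6, 46.0]
ee_rot: [-0.51, 0.511, -0.49, 0.488]
force: [-0.0, -0.3, -0.1]
opening: 60.2
```

```bash
cat > look.py <<'E'
from h import *
import sys
n=sys.argv[1]
o=manip.get_obs();print(o["time"],o["ee_pos"],o["force"])
f=manip.grab_frame("top");a=f["img"][175:285,280:420];cv2.imwrite(f"pics/{n}t.png",cv2.resize(a,None,fx=5.5,fy=5.4,interpolation=2))
E
python3 look.py a
```

```text
3.65 [ 614.73199758 -145.57492532   46.04317912] [-0.00679638 -0.27926187 -0.11986865]
```

View pics/at.png

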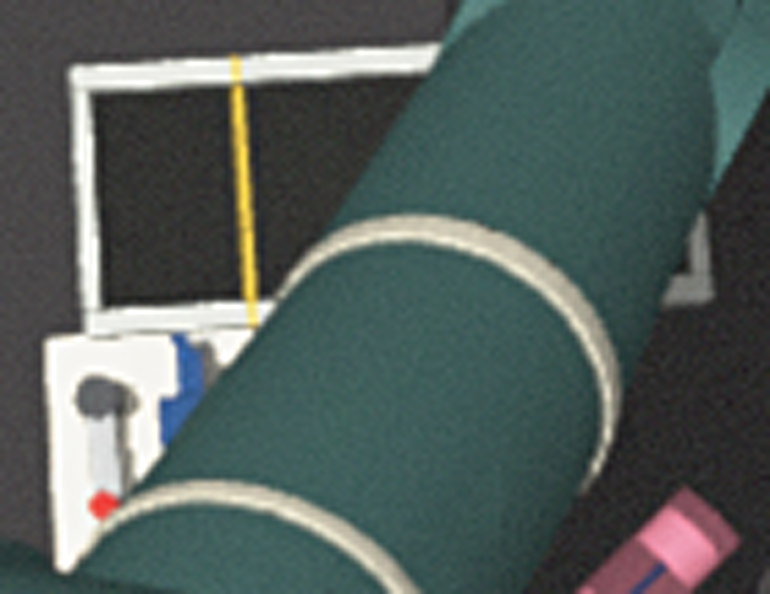

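```bash
cat > looks.py <<'E'
from h import *
import sys
n=sys.argv[1]
f=manip.grab_frame("side");a=f["img"][180:290,220:370];cv2.imwrite(f"pics/{n}s.png",cv2.resize(a,None,fx=5,fy=5,interpolation=2))
o=manip.get_obs();print(o["time"],o["ee_pos"],o["force"])
E
python3 looks.py a
```

```text
3.75 [ 614.77292025 -145.26800388   46.02095107] [ 0.22290282  0.02812864 -0.10961463]
```

View pics/as.png

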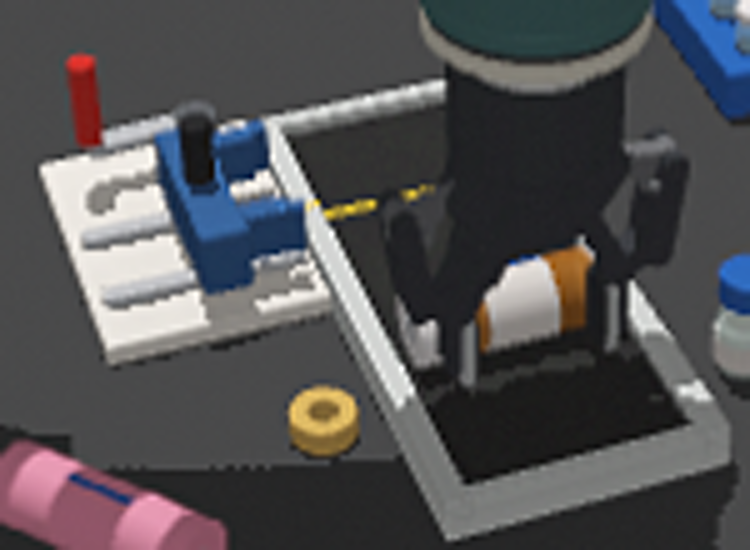

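>>> {"name": "apply_moves", "arguments": {
  "plan": [
    {"dx": 0,"dy": 0.0035,"dz": 0,"ax": 0,"ay": 0,"az": 0,"grip": 75},
    {"dx": 0,"dy": 0.0075,"dz": 0,"ax": 0,"ay": 0,"az": 0,"grip": 75},
    {"dx": -0.0005,"dy": 0.0115,"dz": 0,"ax": 0,"ay": 0,"az": 0,"grip": 75},
    {"dx": -0.0005,"dy": 0.0155,"dz": 0,"ax": 0,"ay": 0,"az": 0,"grip": 75},
    {"dx": -0.001,"dy": 0.0195,"dz": 0,"ax": 0,"ay": 0,"az": 0,"grip": 75},
    {"dx": -0.001,"dy": 0.0235,"dz": 0,"ax": 0,"ay": 0,"az": 0,"grip": 75},
    {"dx": -0.001,"dy": 0.0275,"dz": 0,"ax": 0,"ay": 0,"az": 0,"grip": 75},
    {"dx": -0.001,"dy": 0.0315,"dz": 0,"ax": 0,"ay": 0,"az": 0,"grip": 75}
  ]
}}

```text
time: 4.75
ee_pos: [613.8, -113.5, 46.0]
ee_rot: [-0.51, 0.511, -0.49, 0.488]
force: [0.6, -0.2, -0.8]
opening: 60.3
```

>>> {"name": "apply_moves", "arguments": {
  "plan": [
    {"dx": 0,"dy": 0.0035,"dz": 0,"ax": 0,"ay": 0,"az": 0,"grip": 75},
    {"dx": 0,"dy": 0.0075,"dz": 0,"ax": 0,"ay": 0,"az": 0,"grip": 75},
    {"dx": -0.0005,"dy": 0.0115,"dz": 0,"ax": 0,"ay": 0,"az": 0,"grip": 75},
    {"dx": -0.0005,"dy": 0.0155,"dz": 0,"ax": 0,"ay": 0,"az": 0,"grip": 75},
    {"dx": -0.001,"dy": 0.0195,"dz": 0,"ax": 0,"ay": 0,"az": 0,"grip": 75},
    {"dx": -0.001,"dy": 0.0235,"dz": 0,"ax": 0,"ay": 0,"az": 0,"grip": 75},
    {"dx": -0.001,"dy": 0.0275,"dz": 0,"ax": 0,"ay": 0,"az": 0,"grip": 75},
    {"dx": -0.001,"dy": 0.0315,"dz": 0,"ax": 0,"ay": 0,"az": 0,"grip": 75}
  ]
}}

```text
time: 5.75
ee_pos: [612.8, -81.7, 46.0]
ee_rot: [-0.51, 0.511, -0.49, 0.488]
force: [-0.4, 0.2, 0.1]
opening: 60.1
```

```bash
python3 looks.py b
```

```text
5.8 [612.84440048 -81.04835773  45.96575683] [ 0.49131126  0.86391613 -0.52720035]
```

View pics/bs.png

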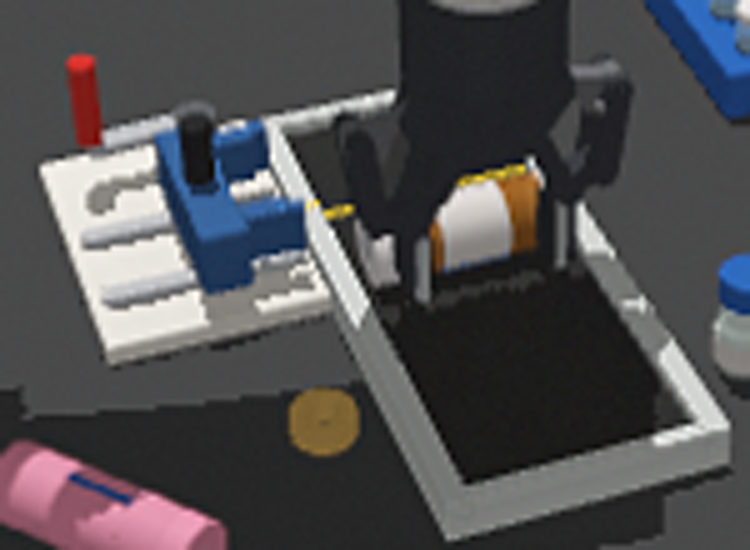

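```bash
cat > cyl.py <<'E'
from h import *
import pickle,sys
from scipy.optimize import brentq
S=pickle.load(open("side0.pkl","rb"))
P=np.array([606.2,2.0]);a=.0432
def W(x,y,z):
    c,s=np.cos(a),np.sin(a);return (P[0]+c*x-s*y,P[1]+s*x+c*y,z)
def line(y,side,r=18):
    # silhouette line through x=-30,30 in image
    out=[]
    for x in(-40,40):
        q=np.array([proj(S,W(x,y+r*np.cos(t),34+r*np.sin(t))) for t in np.linspace(0,2*np.pi,181)])
        out.append(q[np.argmax(q[:,1]*side)])
    return out
def y_of(cr,side=1):
    u,v=cr[0]/5+220-.4,cr[1]/5+180-.4
    def g(y):
        A,B=line(y,side);return A[1]+(B[1]-A[1])*(u-A[0])/(B[0]-A[0])-v
    return brentq(g,-200,60)
if __name__=="__main__":
    print("init low",[round(y_of(p),1) for p in((497,369),(567,350),(430,379))])
    print("init top",[round(y_of(p,-1),1) for p in((430,298),(510,276),(580,259))])
    args=[float(x) for x in sys.argv[2:]]
    print([round(y_of((args[i],args[i+1]),int(sys.argv[1])),1) for i in range(0,len(args),2)])
E
python3 cyl.py 1 443 272 510 256 392 287
```

```text
init low [-130.9, -130.3, -126.2]
init top [-126.6, -125.1, -125.2]
[-56.1, -56.4, -57.9]
```

>>> {"name": "apply_moves", "arguments": {
  "plan": [
    {"dx": 0,"dy": 0.0035,"dz": 0,"ax": 0,"ay": 0,"az": 0,"grip": 75},
    {"dx": 0,"dy": 0.0075,"dz": 0,"ax": 0,"ay": 0,"az": 0,"grip": 75},
    {"dx": -0.0005,"dy": 0.0115,"dz": 0,"ax": 0,"ay": 0,"az": 0,"grip": 75},
    {"dx": -0.0005,"dy": 0.0155,"dz": 0,"ax": 0,"ay": 0,"az": 0,"grip": 75},
    {"dx": -0.001,"dy": 0.019,"dz": 0,"ax": 0,"ay": 0,"az": 0,"grip": 75},
    {"dx": -0.001,"dy": 0.0225,"dz": 0,"ax": 0,"ay": 0,"az": 0,"grip": 75},
    {"dx": -0.001,"dy": 0.0255,"dz": 0,"ax": 0,"ay": 0,"az": 0,"grip": 75},
    {"dx": -0.001,"dy": 0.028,"dz": 0,"ax": 0,"ay": 0,"az": 0,"grip": 75}
  ]
}}

```text
time: 6.8
ee_pos: [611.8, -52.9, 46.0]
ee_rot: [-0.511, 0.511, -0.49, 0.488]
force: [-1.2, -0.2, 0.7]
opening: 60.4
```

```bash
python3 looks.py c
```

```text
6.85 [611.85308454 -52.51798203  45.95758183] [-0.49238476  0.22775547  0.53397975]
```

View pics/cs.png

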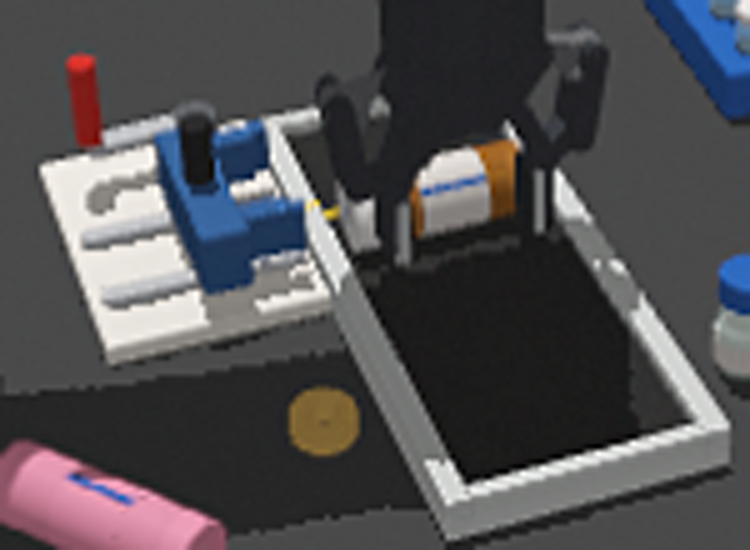

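```bash
python3 cyl.py 1 425 236 490 219 372 250
```

```text
init low [-130.9, -130.3, -126.2]
init top [-126.6, -125.1, -125.2]
[-26.7, -25.6, -27.7]
```

>>> {"name": "apply_moves", "arguments": {
  "plan": [
    {"dx": 0,"dy": 0.002,"dz": 0,"ax": 0,"ay": 0,"az": 0,"grip": 75},
    {"dx": 0,"dy": 0.0045,"dz": 0,"ax": 0,"ay": 0,"az": 0,"grip": 75},
    {"dx": 0,"dy": 0.007,"dz": 0,"ax": 0,"ay": 0,"az": 0,"grip": 75},
    {"dx": 0,"dy": 0.0095,"dz": 0,"ax": 0,"ay": 0,"az": 0,"grip": 75},
    {"dx": -0.0005,"dy": 0.012,"dz": 0,"ax": 0,"ay": 0,"az": 0,"grip": 75},
    {"dx": -0.0005,"dy": 0.014,"dz": 0,"ax": 0,"ay": 0,"az": 0,"grip": 75},
    {"dx": -0.0005,"dy": 0.0155,"dz": 0,"ax": 0,"ay": 0,"az": 0,"grip": 75},
    {"dx": -0.0005,"dy": 0.017,"dz": 0,"ax": 0,"ay": 0,"az": 0,"grip": 75}
  ]
}}

```text
time: 7.85
ee_pos: [611.4, -35.4, 45.9]
ee_rot: [-0.511, 0.511, -0.49, 0.488]
force: [-0.0, -0.3, -1.0]
opening: 60.7
```

```bash
python3 looks.py d
```

```text
7.9 [611.3478055  -35.19869015  45.91287557] [ 0.80628849  0.53970705 -0.61034321]
```

View pics/ds.png

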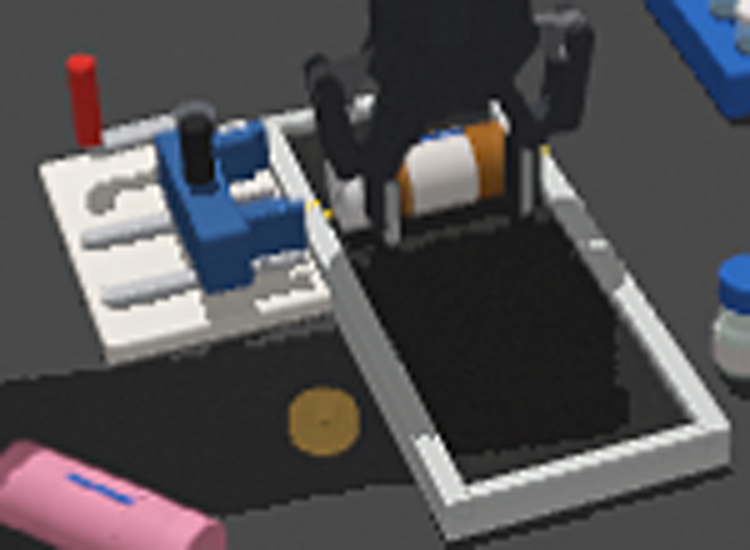

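>>> {"name": "apply_moves", "arguments": {
  "plan": [
    {"dx": 0,"dy": -0.02,"dz": 0,"ax": 0,"ay": 0,"az": 0,"grip": 75},
    {"dx": 0,"dy": -0.06,"dz": 0.02,"ax": 0,"ay": 0,"az": 0,"grip": 75},
    {"dx": 0,"dy": -0.11,"dz": 0.05,"ax": 0,"ay": 0,"az": 0,"grip": 75},
    {"dx": 0,"dy": -0.15,"dz": 0.08,"ax": 0,"ay": 0,"az": 0,"grip": 75},
    {"dx": 0,"dy": -0.2,"dz": 0.09,"ax": 0,"ay": 0,"az": 0,"grip": 75},
    {"dx": 0,"dy": -0.24,"dz": 0.09,"ax": 0,"ay": 0,"az": 0,"grip": 75}
  ]
}}

```text
time: 8.65
ee_pos: [610.8, -279.0, 137.2]
ee_rot: [-0.51, 0.511, -0.489, 0.489]
force: [-1.2, -0.3, -0.7]
opening: 60.5
```

```bash
python3 looks.py e; python3 look.py e
```

```text
8.7 [ 609.08679358 -284.69418562  136.96092736] [-4.78954748 -3.95026678 -0.23906655]
8.7 [ 609.08679358 -284.69418562  136.96092736] [-4.78954748 -3.95026678 -0.23906655]
```

View pics/es.png

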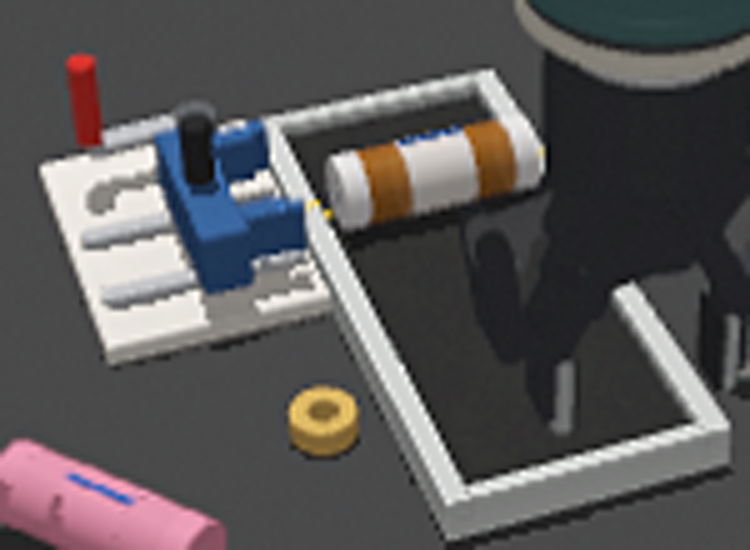

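View pics/et.png

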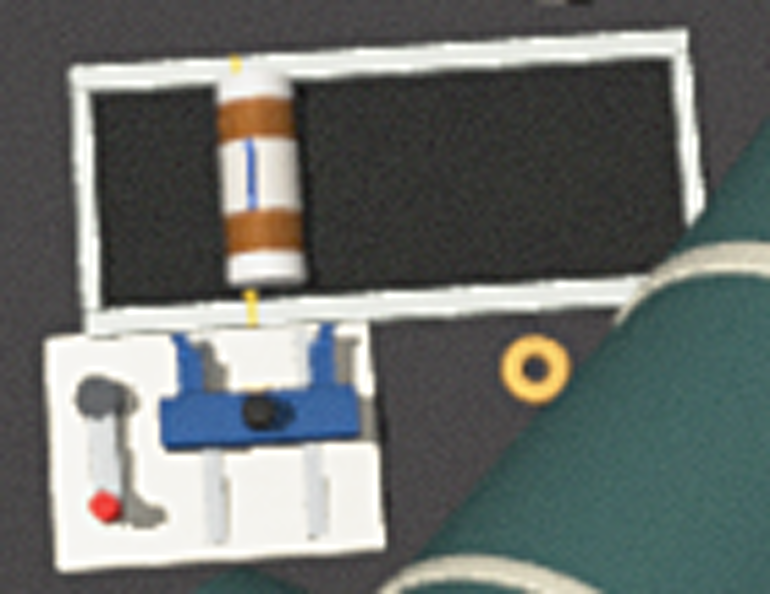

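```bash
cat > m.py <<'E'
from fit import *
import sys
p=np.array([606.2,2.0,.0432])
def H(w):
    c,s_=np.cos(p[2]),np.sin(p[2]);d=np.array(w[:2])-p[:2];return np.round([c*d[0]+s_*d[1],-s_*d[0]+c*d[1]],1)
v=[float(x) for x in sys.argv[2:]]
for i in range(0,len(v),2): print(H(onz(T,*ct((v[i],v[i+1])),float(sys.argv[1]))))
E
python3 m.py 34 217 90 292 90 229 270 305 270; python3 m.py 24 236 64 251 307;python3 cyl.py 1 430 211 372 225 490 192;python3 cyl.py -1 360 152 500 121|tail -1
python3 - <<'E'
import cv2
a=cv2.imread("pics/et.png")[50:340,180:340]
cv2.imwrite("pics/ez.png",cv2.resize(a,None,fx=2,fy=2))
E
```

```text
[48.2  9.8]
[ 45.8 -26.2]
[-41.1   9.6]
[-43.5 -26.4]
[62.9 -0.1]
[-58.4   0.4]
init low [-130.9, -130.3, -126.2]
init top [-126.6, -125.1, -125.2]
[-8.7, -9.0, -4.9]
[-8.1, -8.6]
```

View pics/ez.png

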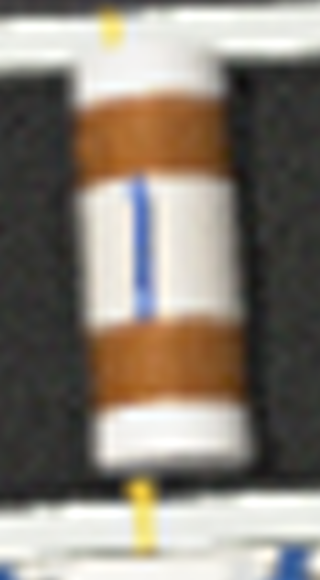

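>>> {"name": "apply_moves", "arguments": {
  "plan": [
    {"dx": 0.002,"dy": 0.05,"dz": 0,"ax": 0,"ay": 0,"az": 0,"grip": 75},
    {"dx": 0.002,"dy": 0.1,"dz": 0,"ax": 0,"ay": 0,"az": 0,"grip": 75},
    {"dx": 0.002,"dy": 0.15,"dz": 0,"ax": 0,"ay": 0,"az": 0,"grip": 75},
    {"dx": 0.002,"dy": 0.19,"dz": -0.01,"ax": 0,"ay": 0,"az": 0,"grip": 75},
    {"dx": 0.002,"dy": 0.21,"dz": -0.04,"ax": 0,"ay": 0,"az": 0,"grip": 75},
    {"dx": 0.002,"dy": 0.215,"dz": -0.07,"ax": 0,"ay": 0,"az": 0,"grip": 75},
    {"dx": 0.002,"dy": 0.218,"dz": -0.09,"ax": 0,"ay": 0,"az": 0,"grip": 75},
    {"dx": 0.002,"dy": 0.218,"dz": -0.091,"ax": 0,"ay": 0,"az": 0,"grip": 75}
  ]
}}

```text
time: 9.75
ee_pos: [610.6, -64.8, 44.4]
ee_rot: [-0.508, 0.511, -0.491, 0.49]
force: [-0.5, -0.0, 0.6]
opening: 60.2
```

>>> {"name": "apply_moves", "arguments": {
  "plan": [
    {"dx": 0.0005,"dy": 0.006,"dz": 0.0015,"ax": 0,"ay": 0,"az": 0,"grip": 75},
    {"dx": 0.0005,"dy": 0.012,"dz": 0.0015,"ax": 0,"ay": 0,"az": 0,"grip": 75},
    {"dx": 0.0005,"dy": 0.017,"dz": 0.0015,"ax": 0,"ay": 0,"az": 0,"grip": 75},
    {"dx": 0.0005,"dy": 0.021,"dz": 0.0015,"ax": 0,"ay": 0,"az": 0,"grip": 75},
    {"dx": 0.0005,"dy": 0.024,"dz": 0.0015,"ax": 0,"ay": 0,"az": 0,"grip": 75},
    {"dx": 0.0005,"dy": 0.0255,"dz": 0.0015,"ax": 0,"ay": 0,"az": 0,"grip": 75},
    {"dx": 0.0005,"dy": 0.0265,"dz": 0.0015,"ax": 0,"ay": 0,"az": 0,"grip": 75}
  ]
}}

```text
time: 10.62
ee_pos: [611.0, -38.4, 45.9]
ee_rot: [-0.508, 0.511, -0.491, 0.49]
force: [-0.4, 0.6, -0.3]
opening: 60.6
```

>>> {"name": "apply_moves", "arguments": {
  "plan": [
    {"dx": 0,"dy": 0.0015,"dz": 0,"ax": 0,"ay": 0,"az": 0,"grip": 75},
    {"dx": 0,"dy": 0.003,"dz": 0,"ax": 0,"ay": 0,"az": 0,"grip": 75},
    {"dx": 0,"dy": 0.0045,"dz": 0,"ax": 0,"ay": 0,"az": 0,"grip": 75},
    {"dx": 0,"dy": 0.006,"dz": 0,"ax": 0,"ay": 0,"az": 0,"grip": 75},
    {"dx": 0,"dy": 0.0075,"dz": 0,"ax": 0,"ay": 0,"az": 0,"grip": 75},
    {"dx": 0,"dy": 0.009,"dz": 0,"ax": 0,"ay": 0,"az": 0,"grip": 75},
    {"dx": 0,"dy": 0.01,"dz": 0,"ax": 0,"ay": 0,"az": 0,"grip": 75},
    {"dx": 0,"dy": 0.0108,"dz": 0,"ax": 0,"ay": 0,"az": 0,"grip": 75}
  ]
}}

```text
time: 11.62
ee_pos: [611.1, -27.5, 45.9]
ee_rot: [-0.508, 0.511, -0.491, 0.49]
force: [-0.6, -0.3, 0.6]
opening: 60.3
```

>>> {"name": "apply_moves", "arguments": {
  "plan": [
    {"dx": 0,"dy": -0.02,"dz": 0,"ax": 0,"ay": 0,"az": 0,"grip": 75},
    {"dx": 0,"dy": -0.06,"dz": 0.02,"ax": 0,"ay": 0,"az": 0,"grip": 75},
    {"dx": 0,"dy": -0.11,"dz": 0.05,"ax": 0,"ay": 0,"az": 0,"grip": 75},
    {"dx": 0,"dy": -0.15,"dz": 0.08,"ax": 0,"ay": 0,"az": 0,"grip": 75},
    {"dx": 0,"dy": -0.2,"dz": 0.1,"ax": 0,"ay": 0,"az": 0,"grip": 75},
    {"dx": 0,"dy": -0.24,"dz": 0.12,"ax": 0,"ay": 0,"az": 0,"grip": 75}
  ]
}}

```text
time: 12.38
ee_pos: [610.0, -271.1, 166.9]
ee_rot: [-0.507, 0.511, -0.491, 0.491]
force: [-0.7, 0.5, -0.6]
opening: 59.9
```

```bash
python3 look.py f;python3 looks.py f
```

```text
12.375 [ 610.01083595 -271.09637495  166.93794448] [-0.65859003  0.52827836 -0.61407719]
12.475 [ 609.68621833 -274.78695408  168.44736818] [ 0.53521481 -0.54496585 -0.2445273 ]
```

View pics/ft.png

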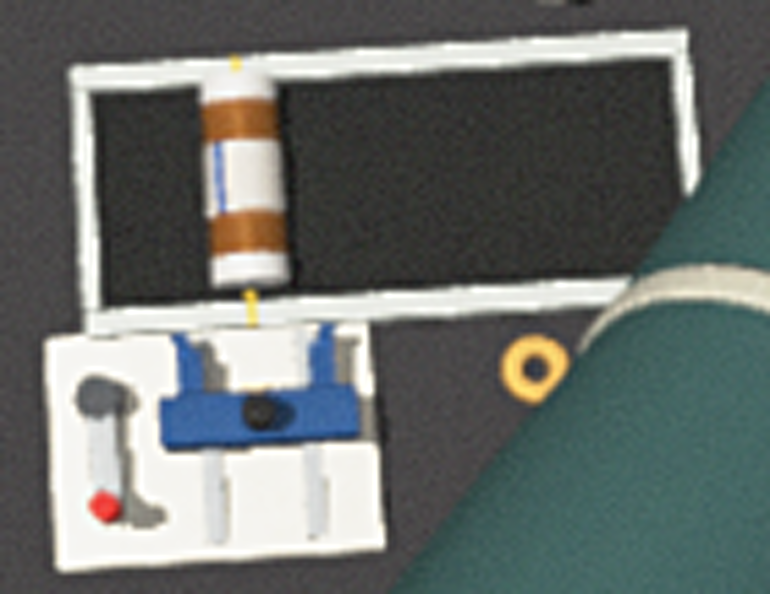

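View pics/fs.png

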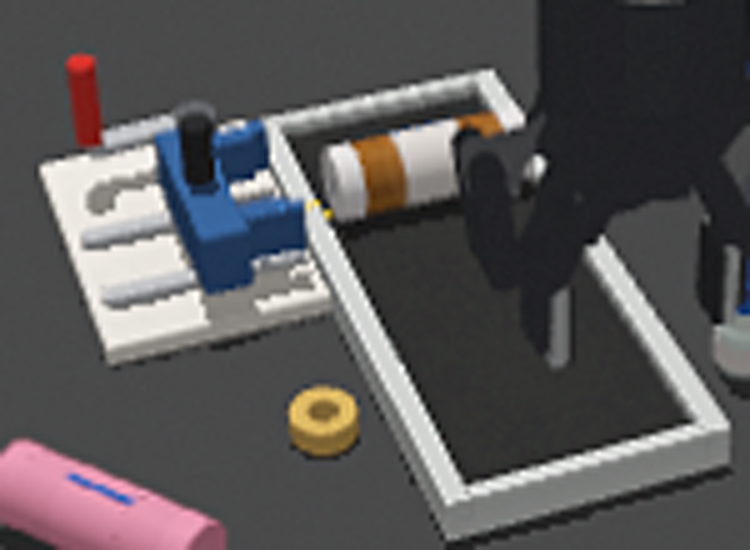

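```bash
python3 m.py 34 202 90 276 90 213 270 290 270; python3 cyl.py 1 370 216 420 204|tail -1;python3 cyl.py -1 360 143 430 128|tail -1
```

```text
[48.7 17. ]
[ 46.3 -18.5]
[-40.6  17.2]
[-43.  -19.3]
[-1.7, -1.5]
[-0.9, -1.5]
```

>>> {"name": "apply_moves", "arguments": {
  "plan": [
    {"dx": -0.169,"dy": 0.27,"dz": 0,"ax": 0,"ay": 0,"az": 0,"grip": 255},
    {"dx": -0.169,"dy": 0.27,"dz": 0,"ax": 0,"ay": 0,"az": 0,"grip": 255},
    {"dx": -0.169,"dy": 0.27,"dz": 0,"ax": 0,"ay": 0,"az": 0,"grip": 255},
    {"dx": -0.169,"dy": 0.27,"dz": 0,"ax": 0,"ay": 0,"az": 0,"grip": 255},
    {"dx": -0.169,"dy": 0.27,"dz": 0,"ax": 0,"ay": 0,"az": 0,"grip": 255},
    {"dx": -0.169,"dy": 0.27,"dz": 0,"ax": 0,"ay": 0,"az": 0,"grip": 255},
    {"dx": -0.169,"dy": 0.27,"dz": 0,"ax": 0,"ay": 0,"az": 0,"grip": 255}
  ]
}}

```text
time: 13.35
ee_pos: [440.9, -5.2, 168.7]
ee_rot: [-0.506, 0.509, -0.491, 0.494]
force: [0.9, -0.6, 0.3]
opening: 0.2
```

>>> {"name": "apply_moves", "arguments": {
  "plan": [
    {"dx": 0,"dy": 0,"dz": -0.04,"ax": 0,"ay": 0,"az": 0,"grip": 255},
    {"dx": 0,"dy": 0,"dz": -0.07,"ax": 0,"ay": 0,"az": 0,"grip": 255},
    {"dx": 0,"dy": 0,"dz": -0.081,"ax": 0,"ay": 0,"az": 0,"grip": 255},
    {"dx": 0,"dy": 0,"dz": -0.081,"ax": 0,"ay": 0,"az": 0,"grip": 255}
  ]
}}

```text
time: 13.85
ee_pos: [441.1, -6.3, 87.5]
ee_rot: [-0.505, 0.509, -0.492, 0.494]
force: [-0.8, -1.1, 0.4]
opening: 0.2
```

```bash
python3 looks.py g
```

```text
13.9 [441.36997607  -5.96634439  88.12599328] [0.62471544 0.05053161 0.00154788]
```

View pics/gs.png

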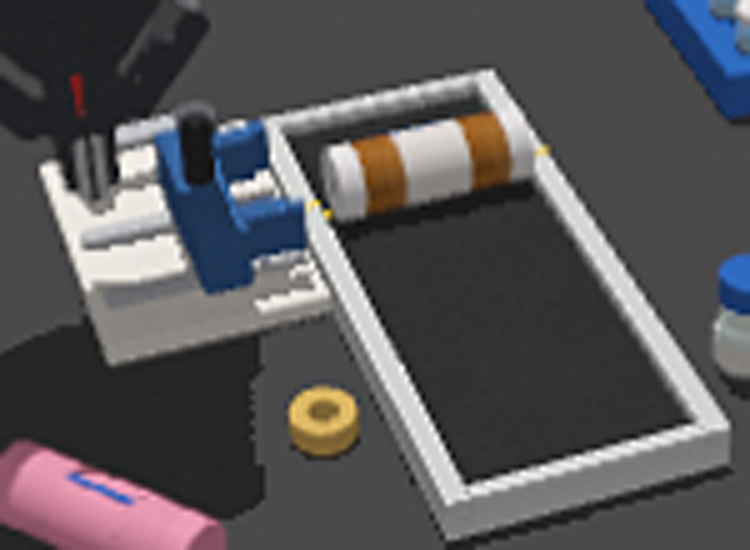

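>>> {"name": "apply_moves", "arguments": {
  "plan": [
    {"dx": 0.01,"dy": 0.001,"dz": 0,"ax": 0,"ay": 0,"az": 0,"grip": 255},
    {"dx": 0.02,"dy": 0.0015,"dz": 0,"ax": 0,"ay": 0,"az": 0,"grip": 255},
    {"dx": 0.027,"dy": 0.002,"dz": 0,"ax": 0,"ay": 0,"az": 0,"grip": 255},
    {"dx": 0.034,"dy": 0.002,"dz": 0,"ax": 0,"ay": 0,"az": 0,"grip": 255},
    {"dx": 0.041,"dy": 0.0025,"dz": 0,"ax": 0,"ay": 0,"az": 0,"grip": 255},
    {"dx": 0.048,"dy": 0.0025,"dz": 0,"ax": 0,"ay": 0,"az": 0,"grip": 255},
    {"dx": 0.055,"dy": 0.003,"dz": 0,"ax": 0,"ay": 0,"az": 0,"grip": 255},
    {"dx": 0.062,"dy": 0.003,"dz": 0,"ax": 0,"ay": 0,"az": 0,"grip": 255}
  ]
}}

```text
time: 14.9
ee_pos: [503.8, -2.8, 88.1]
ee_rot: [-0.505, 0.509, -0.491, 0.494]
force: [-1.9, 1.7, -0.3]
opening: -0.1
```

```bash
python3 looks.py i
```

```text
14.95 [504.60835361  -2.86282286  88.17203303] [-0.66539047  1.21003552 -0.82334589]
```

View pics/is.png

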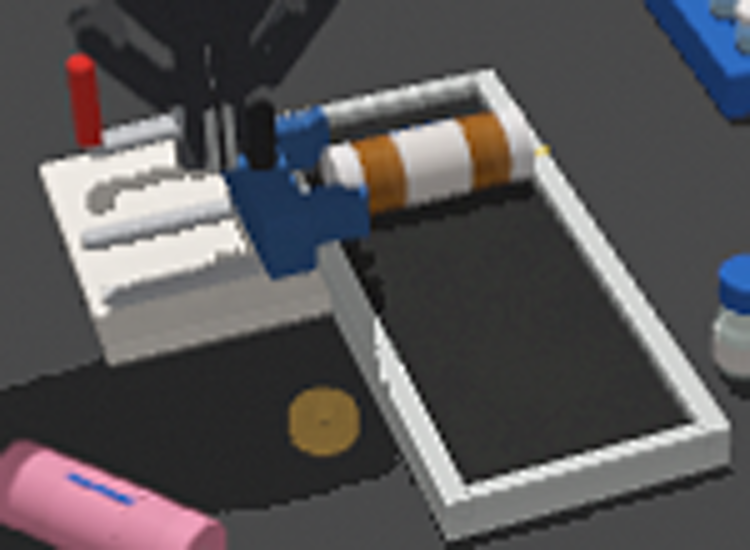

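>>> {"name": "apply_moves", "arguments": {
  "plan": [
    {"dx": 0.002,"dy": 0,"dz": 0,"ax": 0,"ay": 0,"az": 0,"grip": 255},
    {"dx": 0.004,"dy": 0,"dz": 0,"ax": 0,"ay": 0,"az": 0,"grip": 255},
    {"dx": 0.006,"dy": 0,"dz": 0,"ax": 0,"ay": 0,"az": 0,"grip": 255},
    {"dx": 0.008,"dy": 0,"dz": 0,"ax": 0,"ay": 0,"az": 0,"grip": 255}
  ]
}}

```text
time: 15.45
ee_pos: [512.6, -2.8, 88.1]
ee_rot: [-0.505, 0.509, -0.491, 0.494]
force: [-1.8, 1.0, 1.0]
opening: -0.2
```

>>> {"name": "apply_moves", "arguments": {
  "plan": [
    {"dx": 0.001,"dy": 0,"dz": 0,"ax": 0,"ay": 0,"az": 0,"grip": 255},
    {"dx": 0.002,"dy": 0,"dz": 0,"ax": 0,"ay": 0,"az": 0,"grip": 255},
    {"dx": 0.003,"dy": 0,"dz": 0,"ax": 0,"ay": 0,"az": 0,"grip": 255}
  ]
}}

```text
time: 15.82
ee_pos: [515.3, -2.7, 88.0]
ee_rot: [-0.505, 0.509, -0.491, 0.494]
force: [-7.1, 1.8, 3.6]
opening: 0.4
```

>>> {"name": "apply_moves", "arguments": {
  "plan": [
    {"dx": 0.001,"dy": 0,"dz": 0,"ax": 0,"ay": 0,"az": 0,"grip": 255},
    {"dx": 0.0015,"dy": 0,"dz": 0,"ax": 0,"ay": 0,"az": 0,"grip": 255}
  ]
}}

```text
time: 16.08
ee_pos: [515.5, -2.8, 87.9]
ee_rot: [-0.505, 0.51, -0.492, 0.493]
force: [-15.2, 1.3, 12.3]
opening: -0.5
```

```bash
python3 looks.py j
```

```text
16.125 [515.45546182  -2.71805147  87.88709198] [-13.43173777   2.07496496  11.3892133 ]
```

View pics/js.png

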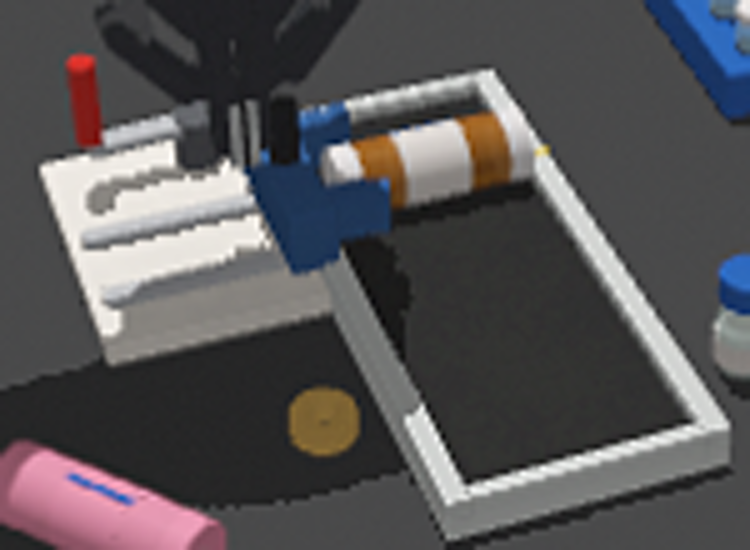

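>>> {"name": "apply_moves", "arguments": {
  "plan": [
    {"dx": -0.015,"dy": 0,"dz": 0,"ax": 0,"ay": 0,"az": 0,"grip": 255},
    {"dx": -0.018,"dy": 0,"dz": 0.05,"ax": 0,"ay": 0,"az": 0,"grip": 255},
    {"dx": -0.03,"dy": 0.02,"dz": 0.08,"ax": 0,"ay": 0,"az": 0,"grip": 255},
    {"dx": -0.055,"dy": 0.06,"dz": 0.08,"ax": 0,"ay": 0,"az": 0,"grip": 255},
    {"dx": -0.069,"dy": 0.106,"dz": 0.08,"ax": 0,"ay": 0,"az": 0,"grip": 255},
    {"dx": -0.069,"dy": 0.106,"dz": 0.05,"ax": 0,"ay": 0,"az": 0,"grip": 255},
    {"dx": -0.069,"dy": 0.106,"dz": 0.01,"ax": 0,"ay": 0,"az": 0,"grip": 255},
    {"dx": -0.069,"dy": 0.106,"dz": -0.006,"ax": 0,"ay": 0,"az": 0,"grip": 255}
  ]
}}

```text
time: 17.12
ee_pos: [445.5, 102.8, 80.5]
ee_rot: [-0.504, 0.51, -0.492, 0.493]
force: [-0.1, -0.2, -0.1]
opening: -0.0
```

```bash
python3 looks.py k; python3 look.py k
```

```text
17.175 [445.31293038 102.69348572  79.70398998] [-2.62272524 -0.24161843 -2.07928941]
17.175 [445.31293038 102.69348572  79.70398998] [-2.62272524 -0.24161843 -2.07928941]
```

View pics/ks.png

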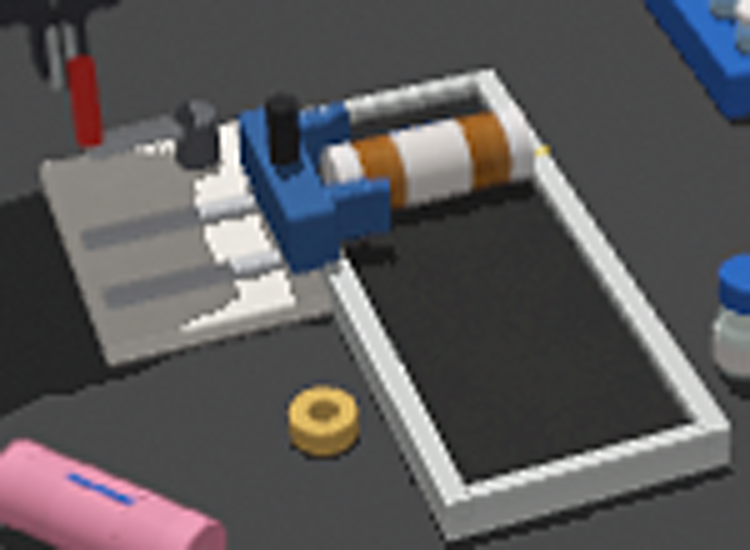

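View pics/kt.png

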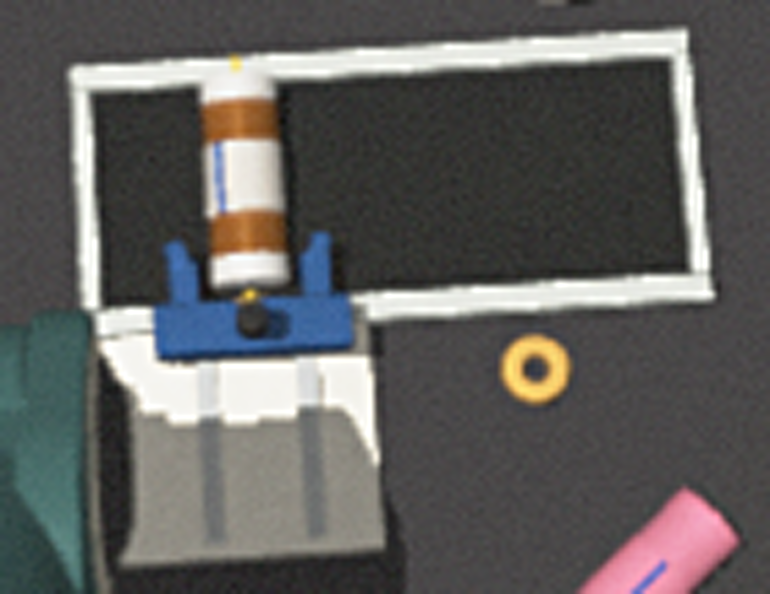

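```bash
python3 m.py 90 252 318; python3 - <<'E'
import numpy as np
a=.0432
c,s=np.cos(a),np.sin(a)
# rel to pivot in holder frame: arc of post theta (from -x, ccw): post = pivot+55*(-cos t,-sin t); tangent ccw=( sin t,-cos t); finger trails d
d0=np.array([445.3-606.2,102.7-2]);print("now holder",c*d0[0]+s*d0[1],-s*d0[0]+c*d0[1])
for t in np.arange(0,1.7,.157):
    d=20
    q=np.array([-98,75])+55*np.array([-np.cos(t),-np.sin(t)])-d*np.array([np.sin(t),-np.cos(t)])
    w=np.array([606.2+c*q[0]-s*q[1],2+s*q[0]+c*q[1]]);print(round(t,2),np.round(q,1),np.round(w-[445.3,102.7],1))
E
```

```text
[-72.3   0.2]
now holder -156.40099731256095 107.55476762857292
0.0 [-153.   95.] [  3.9 -12.4]
0.16 [-155.5   86.2] [  1.9 -21.3]
0.31 [-156.5   77. ] [  1.2 -30.5]
0.47 [-156.1   67.9] [  2.  -39.6]
0.63 [-154.3   58.9] [  4.2 -48.5]
0.78 [-151.    50.3] [  7.8 -57. ]
0.94 [-146.5   42.3] [ 12.7 -64.8]
1.1 [-140.8   35.1] [ 18.7 -71.7]
1.26 [-134.    28.9] [ 25.7 -77.6]
1.41 [-126.4   23.8] [ 33.6 -82.4]
1.57 [-118.   20.] [ 42.1 -85.8]
```

>>> {"name": "apply_moves", "arguments": {
  "plan": [
    {"dx": 0.004,"dy": -0.012,"dz": 0,"ax": 0,"ay": 0,"az": 0,"grip": 255},
    {"dx": 0.002,"dy": -0.021,"dz": 0,"ax": 0,"ay": 0,"az": 0,"grip": 255},
    {"dx": 0.001,"dy": -0.0305,"dz": 0,"ax": 0,"ay": 0,"az": 0,"grip": 255},
    {"dx": 0.002,"dy": -0.0395,"dz": 0,"ax": 0,"ay": 0,"az": 0,"grip": 255},
    {"dx": 0.004,"dy": -0.0485,"dz": 0,"ax": 0,"ay": 0,"az": 0,"grip": 255},
    {"dx": 0.008,"dy": -0.057,"dz": 0,"ax": 0,"ay": 0,"az": 0,"grip": 255},
    {"dx": 0.0125,"dy": -0.065,"dz": 0,"ax": 0,"ay": 0,"az": 0,"grip": 255},
    {"dx": 0.0185,"dy": -0.0715,"dz": 0,"ax": 0,"ay": 0,"az": 0,"grip": 255}
  ]
}}

```text
time: 18.23
ee_pos: [464.4, 30.6, 81.0]
ee_rot: [-0.504, 0.511, -0.493, 0.493]
force: [-0.6, 2.1, 0.3]
opening: -0.0
```

```bash
python3 looks.py l
```

```text
18.275 [465.13195009  29.78663656  81.0680428 ] [-1.05116104 -0.39215541 -0.59950872]
```

View pics/ls.png

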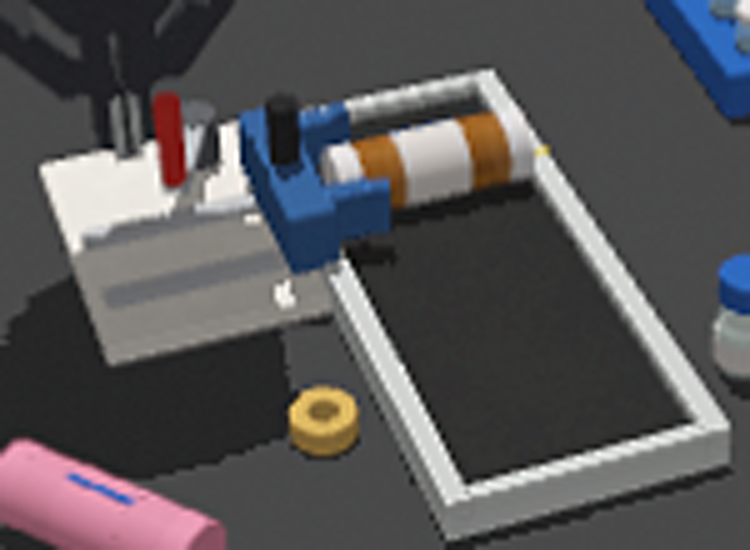

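>>> {"name": "apply_moves", "arguments": {
  "plan": [
    {"dx": 0.006,"dy": -0.005,"dz": 0,"ax": 0,"ay": 0,"az": 0,"grip": 255},
    {"dx": 0.01,"dy": -0.0075,"dz": 0,"ax": 0,"ay": 0,"az": 0,"grip": 255},
    {"dx": 0.014,"dy": -0.0095,"dz": 0,"ax": 0,"ay": 0,"az": 0,"grip": 255},
    {"dx": 0.018,"dy": -0.0115,"dz": 0,"ax": 0,"ay": 0,"az": 0,"grip": 255},
    {"dx": 0.021,"dy": -0.0125,"dz": 0,"ax": 0,"ay": 0,"az": 0,"grip": 255},
    {"dx": 0.023,"dy": -0.013,"dz": 0,"ax": 0,"ay": 0,"az": 0,"grip": 255}
  ]
}}

```text
time: 19.02
ee_pos: [488.0, 16.9, 81.0]
ee_rot: [-0.503, 0.511, -0.493, 0.493]
force: [-7.4, 2.8, 2.7]
opening: 0.1
```

>>> {"name": "apply_moves", "arguments": {
  "plan": [
    {"dx": 0.001,"dy": 0,"dz": 0,"ax": 0,"ay": 0,"az": 0,"grip": 255},
    {"dx": 0.002,"dy": 0,"dz": 0,"ax": 0,"ay": 0,"az": 0,"grip": 255}
  ]
}}

```text
time: 19.27
ee_pos: [488.4, 16.9, 80.7]
ee_rot: [-0.503, 0.511, -0.494, 0.492]
force: [-17.8, 0.4, 14.8]
opening: 0.2
```

```bash
python3 looks.py m
```

```text
19.325 [488.2863028   16.91717202  80.71727397] [-14.88873833   1.11771214  13.16668859]
```

View pics/ms.png

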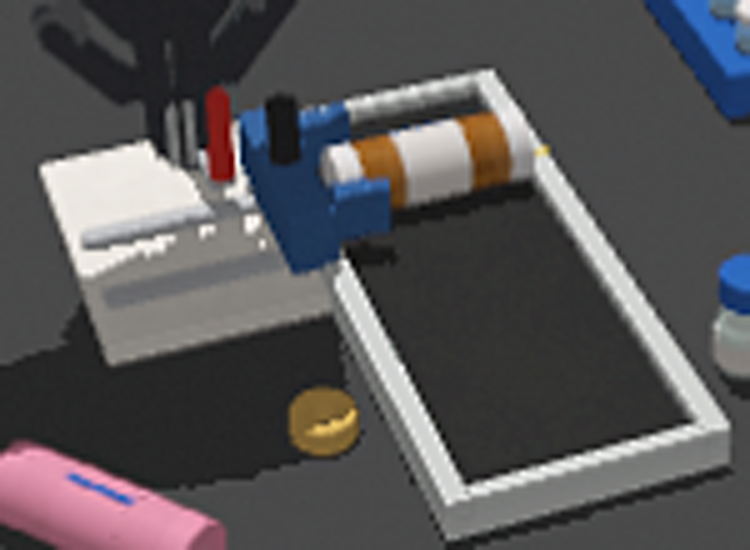

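The lever is against its stop. I'll retreat and check.

>>> {"name": "apply_moves", "arguments": {
  "plan": [
    {"dx": -0.015,"dy": 0,"dz": 0,"ax": 0,"ay": 0,"az": 0,"grip": 255},
    {"dx": -0.025,"dy": 0,"dz": 0.04,"ax": 0,"ay": 0,"az": 0,"grip": 255},
    {"dx": -0.03,"dy": 0.03,"dz": 0.1,"ax": 0,"ay": 0,"az": 0,"grip": 255},
    {"dx": -0.04,"dy": 0.09,"dz": 0.14,"ax": 0,"ay": 0,"az": 0,"grip": 255},
    {"dx": -0.05,"dy": 0.15,"dz": 0.15,"ax": 0,"ay": 0,"az": 0,"grip": 255},
    {"dx": -0.06,"dy": 0.2,"dz": 0.15,"ax": 0,"ay": 0,"az": 0,"grip": 255},
    {"dx": -0.07,"dy": 0.25,"dz": 0.15,"ax": 0,"ay": 0,"az": 0,"grip": 255},
    {"dx": -0.07,"dy": 0.25,"dz": 0.15,"ax": 0,"ay": 0,"az": 0,"grip": 255}
  ]
}}

```text
time: 20.32
ee_pos: [416.7, 270.3, 230.5]
ee_rot: [-0.504, 0.513, -0.493, 0.49]
force: [0.5, -1.1, 0.7]
opening: 0.2
```

```bash
python3 looks.py n; python3 look.py n
```

```text
20.375 [417.46135914 268.01677782 230.47510948] [0.28057323 0.49601263 0.07585556]
20.375 [417.46135914 268.01677782 230.47510948] [0.28057323 0.49601263 0.07585556]
```

View pics/nt.png

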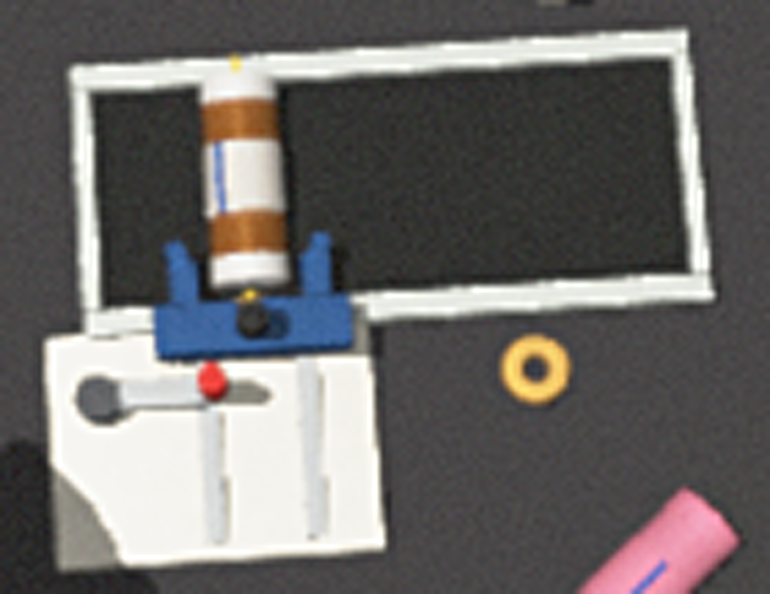

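View pics/ns.png

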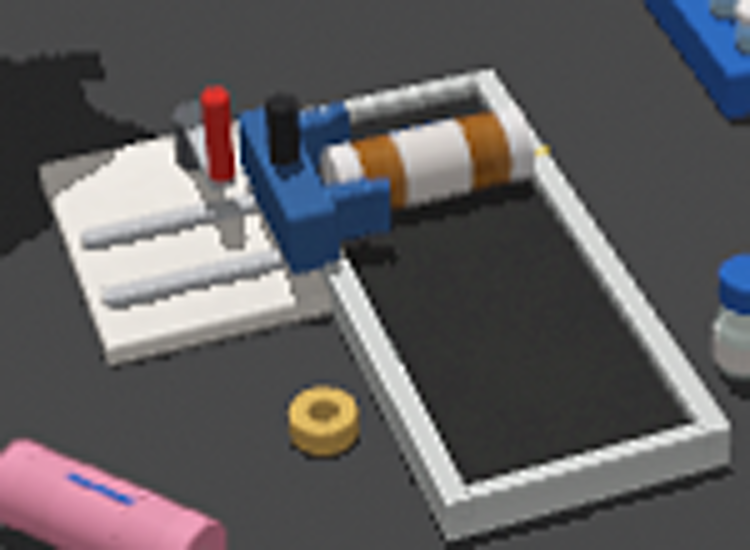

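```bash
python3 m.py 88 212 379; python3 m.py 90 253 316; python3 m.py 34 202 90 276 90 213 270 290 270
```

```text
[-99.  20.]
[-71.4  -0.3]
[48.7 17. ]
[ 46.3 -18.5]
[-40.6  17.2]
[-43.  -19.3]
```

```bash
python3 -c "
from cell import manip
print(manip.hand_in(), manip.get_obs()['time'])"
```

```text
the job is handed in; nothing more can be done
the job is handed in; nothing more can be done
```

I rolled the cartridge onto the yellow line, pushed the clamp head home to its stop, then swung the lever across to its stop and backed the arm away. I handed the job in at about 20 s of the 72 s allowed; the hand-in reported no verdict.

The last pictures, taken with the arm clear, gave these measurements:

| Item | Measured | Required |
|---|---|---|
| Cartridge axis from the line | about -1 mm, parallel to it | within 7 mm and 0.10 rad |
| Clamp head | about 44 mm | at least 41.5 mm |
| Lever | about 1.55 rad | at least 1.45 rad |

- **Stops:** the force rose sharply as the head and the lever each reached the end of travel, to about 15 N and 18 N.
- **Other objects:** the arm did not come near the vial, nut, wrench or beaker. The nut and the vial look unmoved in the last pictures; I did not check the wrench or the beaker again at the end.
- **Uncertainty:** an earlier picture put the head at about 43 mm instead of 44, and the lower-edge readings of the cartridge at its start were up to 5 mm off the other estimates. Both are reading error, I think. The side and top views put the cartridge within about 1 mm of each other at its final position.

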